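# Show a dental cast to the inspection camera

### The arm

A 6-joint arm with a two-finger parallel gripper is mounted at the origin on the work surface. World frame = base frame: x ahead of the robot, y to its left, z up, the work surface at z = 0. Lengths are in mm, angles in degrees, forces in N, time in s.
With the tool pointing down it reaches from about 300 to 850 mm from the base axis. Payload 4.2 kg.
Tool frame: the origin (TCP) lies midway between the tips of the shut fingers; the grasp point (between the pads) lies 19 mm behind it; z points along the fingers, y is the line along which they close (so a half turn about z gives the same grasp; the last joint's range is limited). The gripper opens to 91 mm and grips with 3 to 60 N. Pads are 32 mm wide; open, the fingers measure 118 mm over their backs; the gripper's body (76 mm by 178 mm) begins 60 mm behind the grasp point.
Start: joints at [-72.651, 18.312, 89.639, -0, 72.044, -1.146], TCP at [182.407, -545.317, 213.976] pointing down, gripper open.
Joint ranges: [-177.97, 177.97], [-48.28, 115.42], [12.27, 149.76], [-77.06, 257.06], [2.81, 150.46], [-146.56, 146.56]. Speed limits (degrees/s): [147.25, 147.25, 180, 180, 180, 180].

### API

Orientations are given as [roll, pitch, yaw] about the fixed x, y, z axes, in that order (R = Rz(yaw) Ry(pitch) Rx(roll)).
In Python, from workcell import env gives the robot as it stands.
- The arm moves only by the shell command python3 -m jog 'ROWS' [FORCE]. ROWS is a JSON object of lists of equal length, an entry for each row: "jaw": the finger opening in mm, from 0 to 91.2; "slide": the shift along the tool's x, y, z in units of 30 mm (1.0 is 30 mm), a list of three; "spin": the turn about the tool's z in units of 8 degrees (1.0 is 8 degrees). In form: {"jaw": [jaw, ...], "slide": [[dx, dy, dz], ...], "spin": [spin, ...]}. A call has 1 to 10 rows; each row shifts and turns the commanded pose from where the row before left it, along the tool's axes as they then stand; what a row does not reach is not made up. A row lasts 1/10 s, in which the tool goes at most 50 mm and 8.59 degrees, less where a joint would pass 70% of its speed; a pose out of reach is approached as far as the arm can. A call is refused whole if a number of a shift passes 1 or a number of a turn 1, either way. A call with a gripper value outside its range is refused whole. The fingers move at their own pace and stop on an object; FORCE is the grip in N (left out, the last holds). Time passes only in rows, so rows that do not move let the fingers close. It gives the time, the measured TCP pose, the force, the opening and the grip force at its end, in the units of the state.
- env.state(): the state, without advancing time (a new reading comes with each control period).
- env.grab_frame(name): name is "side" or "top"; returns the picture (400x640x3 uint8, red, green, blue); there is no depth.
- env.camera_model(name): a dict with "fx", "fy", "cx", "cy" (pixels), "D" ([k1, k2, p1, p2, k3] as OpenCV has them; the pictures are not rectified), "camera_from_world" (4x4, takes a point from world to camera coordinates). Camera axes: x right, y up, looking along -z (the intrinsics and any distortion apply to the point x, -y, -z); pixel columns grow to the right and rows downward; lengths in mm; the calibration is good to about 2 mm. A picture is of the moment at which its call begins. camera_model takes no time and is no camera call.
- env.job_done(): hands the job in; it is judged then, once.
The state is a dict: "time_s": time; "qpos": joint angles; "qvel": joint speeds; "effort": joint torques, N m; "ee_pos": TCP position; "ee_rot": TCP orientation; "force": force on the tool from outside, world axes, zero at the start; "torque": the same for the moment, N m; "gripper_width": finger opening in mm; "gripper_force": force on a finger pad.
Only numpy, scipy, OpenCV 4.12 (cv2) and the standard library are available. Lean on these libraries where they do the work, as an engineer would, in place of code of your own. Each camera call takes 0.05 s, during which the arm holds its last target. There are 200 camera calls.

### The job

Two dental casts stand on the bench and one has a flat steel bite fork lying on its teeth: lift that fork off and lay it (do not drop it) flat and lengthwise in the wide, empty compartment of the instrument tray. Then take the cast it was lying on off its stand and hold it up to the inspection camera: in the air, its middle 13 cm straight in front of the lens, teeth up, its front teeth facing squarely into the lens, the cast leaning to suit the tilt of the camera. Finish while still holding it there, steady, and leave the camera, the other cast, the tray's instruments and the small dish, ring and jar on the bench alone.

Things in the scene. Friction and masses are not known exactly. Their poses are not given: they have to be found in the camera images.
- cast: cast to show: cream plaster lower jaw, 110 g. Base 22 mm high, x -28 (flat back) to 31 (rounded front), y -27 to 27; sides flat and parallel for x -28 to 4: grip across these from above. U-shaped tooth row on it, tops 36 mm above the underside, closed end of the U to +x. Origin: centre of underside; x out of the front teeth, z up. Stands loose on stand; the fork lies on its teeth at the start
- stand: the round fixed stand under the cast to show: foot 76 mm across and 8 mm high, top disc 40 mm across with its face 30 mm above the bench, so the cast's sides overhang and fingertips may reach below its underside. Origin: centre of the foot's underside; z up
- cast_mid (a point): the middle of that cast: 20 mm above the centre of its underside; axes as the cast's
- cast_front (a point): the front face of that cast, 31 mm ahead (+x) of its middle, 20 mm above the underside
- cast2: the other cast, of the same shape, with nothing on it, on an equal stand 14 to 26 cm to the left or right of the first; leave it alone
- fork: bite fork: flat steel, 5 mm thick, 103 mm long, 60 g. U-shaped head 44 mm wide (x -21 to 23) lies on the teeth; flat stem 14 mm wide from the head to x = 82, standing out free beyond the cast's front. Origin: underside, middle of the head; x along the stem, z up. Balances near x = 13 mm; best gripped across the stem from above
- fork_stem (a point): point on the fork's stem to grip (x = 48 mm, mid-thickness); the cast's front is about 17 mm nearer the head; the stem here is about 68 mm above the bench at the start; axes as the fork's
- fork_mid (a point): middle of the fork's length (x = 31 mm), mid-thickness; axes as the fork's
- tray: flat aluminium instrument tray, fixed, 178 mm (x) by 138 mm (y); floor 4 mm thick, walls 4 mm thick, tops 14 mm above the bench. Two compartments along x: the wide one on the -y side, 170 x 80 mm inside, empty; the narrow one on the +y side, 170 x 46 mm inside, with a spatula and a brush. Origin: centre of the underside
- fork_place (a point): centre of the floor of the wide compartment (4 mm above the bench); axes as the tray's
- spatula: the spatula in the narrow compartment, lying along it; leave it there
- brush: the brush in the narrow compartment, lying along it; leave it there
- dish: small glass bowl, 48 mm across and 22 mm high, loose on the bench; leave it alone
- casting_ring: steel tube ring, 56 mm across and 45 mm high, standing loose on the bench; leave it alone
- jar: white jar, 60 mm across and 75 mm high, standing loose on the bench; leave it alone
- camera: fixed foot and yoke of the inspection camera, at the right of the bench, 150 mm high; origin at the underside below the tilt hinge, x is the way the camera looks (level), z up. Do not bump it. Its white head (64 x 48 x 46 mm, black lens barrel 42 mm across) hinges 140 mm above the bench and looks up at an angle
- camera_tilt (a joint): upward tilt of the camera head from level, rad (0.12 to 0.45 at the start); stiff, stays where it is; leave it
- lens (a point): centre of the front glass of the lens, 50 mm ahead of the tilt hinge along the tilted optical axis; x points out of the lens along the optical axis (tilted up with the head), y is level, z is the head's tilted up direction
- focus (a point): point in the air on the optical axis, 130 mm in front of the lens glass (180 mm from the hinge), where the middle of the cast (cast_mid) must be held; axes as the lens's: the cast's x must point against this x (front into the lens), the cast's z along this z
Things that resemble listed ones, but are neither listed nor needed, are in the scene too. What is shaped like the fork but turquoise is not meant.

How it is judged (in metres and radians):
On the way, in this order (a step that is already met when the one before it is completed fails the run):
1. the bite fork lies flat, lengthwise and released in the wide compartment, the cast still standing on its stand (x of fork_mid in the frame of fork_place between -0.038 and 0.038 m and y of fork_mid in the frame of fork_place between -0.024 and 0.024 m and z of fork_mid in the frame of fork_place below 0.006 m and angle between fork's own z axis and vertical below 0.1 rad and angle between the x axis of fork and the x axis of tray, either way round below 0.3 rad and linear speed of fork below 0.03 m/s and contact force between the fingers and fork below 0.1 N and distance of cast_mid from where it was at the start of the episode below 0.03 m), for 0.2 s.
2. the cast is lifted clear of its stand in the fingers (height (world z) of cast_mid above 0.085 m and contact force between the fingers and cast above 1 N), for 0.2 s.
At the end, for the whole second after the job is handed in: Cast held still in the fingers, touching neither camera nor fork: middle within 20 mm of the point 130 mm before the lens, teeth up, front to the lens, axes within 0.2 rad of the lens's. Fork released, at rest, flat on the floor of the wide compartment, lengthwise within 0.3 rad (x of fork_mid in the frame of fork_place between -0.038 and 0.038 m and y of fork_mid in the frame of fork_place between -0.024 and 0.024 m and z of fork_mid in the frame of fork_place below 0.006 m and angle between fork's own z axis and vertical below 0.1 rad and angle between the x axis of fork and the x axis of tray, either way round below 0.3 rad and linear speed of fork below 0.03 m/s and contact force between each of the fingers, cast and fork below 0.1 N and distance between cast_mid and focus below 0.02 m and angle between the x axis of cast and the x axis of focus, either way round below 0.2 rad and angle between the z axis of cast and the z axis of focus, either way round below 0.2 rad and x of cast_front in the frame of focus below -0.01 m and angle between cast's own z axis and vertical below 1 rad and height (world z) of cast_mid above 0.12 m and contact force between the fingers and cast above 1 N and contact force between cast and camera below 0.1 N and linear speed of cast below 0.04 m/s and angular speed of cast below 0.3 rad/s); the arm keeps its last pose, push and grip.
It fails at once if the other cast is disturbed (distance of cast2 from where it was at the start of the episode above 0.02 m).
It fails at once if the tray's spatula or brush is disturbed (distance of any of spatula, brush from where it was at the start of the episode above 0.03 m).
It fails at once if the dish, ring or jar is disturbed (distance of any of dish, casting_ring, jar from where it was at the start of the episode above 0.03 m).
It fails at once if the camera is bumped (contact force between camera and anything else above 3 N or distance of lens from where it was at the start of the episode above 0.01 m).
It fails at once if the bite fork or the cast is dropped or thrown ((contact force between the fingers and fork below 0.05 N and linear speed of fork above 0.7 m/s) or (contact force between the fingers and cast below 0.05 N and linear speed of cast above 0.7 m/s)).
It also fails if it takes over 58 s, if anything falls off the work surface, if the arm or the gripper's body presses on something with over 40 N, if the wrist force passes 120 N, or if a joint passes its speed limit or range.

## Working session

There is one attempt and no reset: what is moved stays moved. The work goes in short steps, Python scripts to look and compute and a shell command to move; the robot and the scene stay as the last step left them, time stands still between calls to the robot, and variables do not carry over. Pictures are saved under pics/ and viewed, at most 10 in all, crops included, and the job is handed in when it is done.

```bash
ls; mkdir -p pics
cat > h.py <<'E'
from workcell import env
import cv2, numpy as np
def snap(n,f):
    im=env.grab_frame(n); cv2.imwrite(f'pics/{f}.png',im[:,:,::-1]); return im
def ray(n,px):
    m=env.camera_model(n); K=np.array([[m['fx'],0,m['cx']],[0,m['fy'],m['cy']],[0,0,1]])
    u=cv2.undistortPoints(np.array(px,float).reshape(-1,1,2),K,np.array(m['D']))[:,0]
    T=m['camera_from_world']; T=np.array(T); R=T[:3,:3]; c=-R.T@T[:3,3]
    d=np.c_[u[:,0],-u[:,1],-np.ones(len(u))]@R
    return c,d
def atz(n,px,z):
    c,d=ray(n,px); z=np.broadcast_to(z,len(d)); return c+d*((z-c[2])/d[:,2])[:,None]
def proj(n,P):
    m=env.camera_model(n); K=np.array([[m['fx'],0,m['cx']],[0,m['fy'],m['cy']],[0,0,1]]);T=np.array(m['camera_from_world'])
    p=np.atleast_2d(P)@T[:3,:3].T+T[:3,3]; p=p*[1,-1,-1]
    return cv2.projectPoints(p,np.zeros(3),np.zeros(3),K,np.array(m['D']))[0][:,0]
E
python3 - <<'E'
from h import *
snap('top','t0');snap('side','s0')
for n in('top','side'):
    m=env.camera_model(n);print(n,m['fx'],ray(n,[[320,200]]))
print(env.state())
E
```

```text
pics
top 374.14292189322094 (array([ 472.65354715,  -56.00530898, 1276.4696739 ]), array([[ 0.09409376, -0.02122959, -0.9959187 ]]))
side 479.8642378465301 (array([ 301.42204399,  819.97699258, 1042.09633483]), array([[ 0.21895964, -0.67383929, -0.70573413]]))
{'time_s': 0.1, 'qpos': array([-7.26500738e+01,  1.83437850e+01,  8.97003158e+01, -1.14786744e-03,
        7.20429745e+01, -1.14603355e+00]), 'qvel': array([-0.0263789 ,  0.00051222, -0.23041292, -0.00236562, -0.01296888,
        0.12949567]), 'effort': array([-8.93390225e-04, -4.13335454e+01, -2.32509470e+01,  7.28072086e-02,
        4.20953287e-02, -3.78017899e-05]), 'ee_pos': array([ 182.26821028, -544.86245047,  213.24028911]), 'ee_rot': array([-1.79912920e+02, -6.50373842e-04,  1.84963140e+01]), 'force': array([ 0.11808839, -0.11892073, -0.0592294 ]), 'torque': array([ 0.03024615, -0.02395919,  0.05288243]), 'gripper_force': 0.0, 'gripper_width': 91.18723171454636}
```

View pics/t0.png

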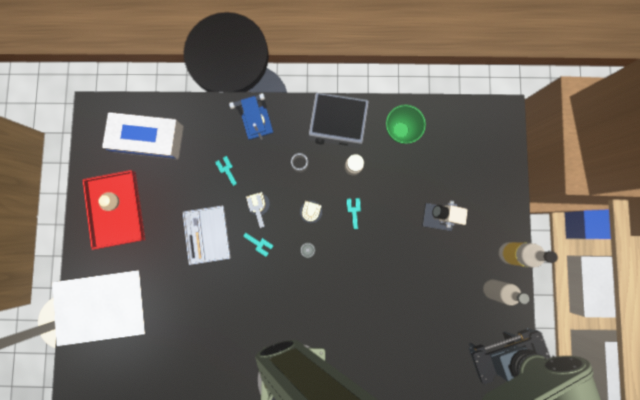

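View pics/s0.png

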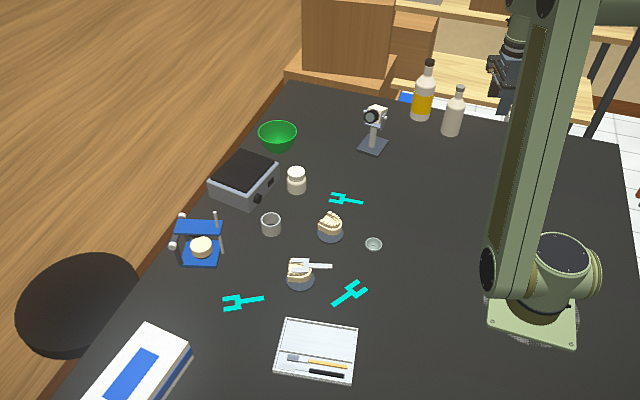

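The top view shows the steel fork on the left cast at about (257,208), and the bare cast2 at (311,211). The fork-shaped things at (227,170), (258,244) and (354,213) are turquoise decoys. The tray is at (206,235) and the inspection camera at (445,215), with its lens pointing left. The steel fork at top (257,208) / side (312,266) fits because it is grey and lies on teeth. I'll confirm that in an enlarged crop.

Run:
```python
from h import *
t=cv2.imread('pics/t0.png');s=cv2.imread('pics/s0.png')
a=cv2.resize(t[185:275,175:295],(400,300),interpolation=cv2.INTER_CUBIC)   # x3.333
b=cv2.resize(t[190:235,415:475],(400,300),interpolation=cv2.INTER_CUBIC)   # x6.667
c=cv2.resize(s[240:300,265:345],(400,300),interpolation=cv2.INTER_CUBIC)   # x5
d=cv2.resize(s[95:155,345:425],(400,300),interpolation=cv2.INTER_CUBIC)    # x5
cv2.imwrite('pics/c0.png',np.vstack([np.hstack([a,b]),np.hstack([c,d])]))
```

```text
(no output)
```

View pics/c0.png

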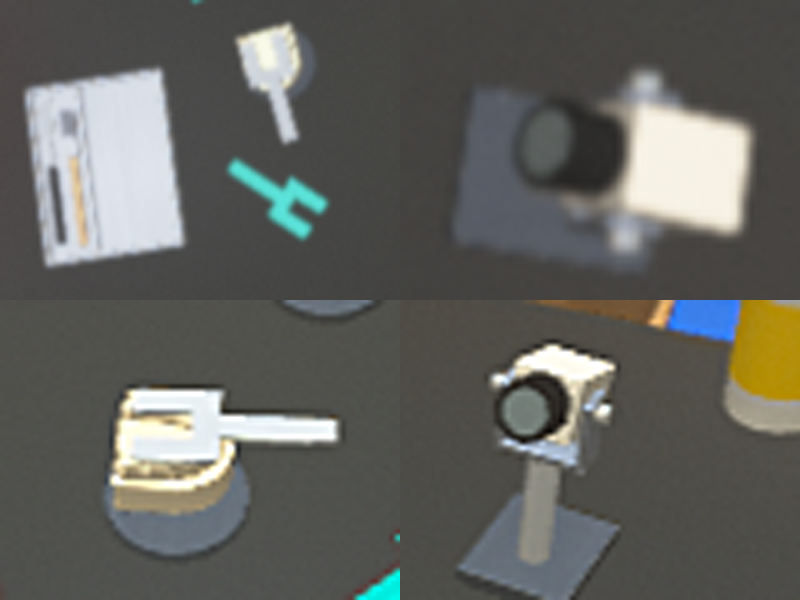

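The crop confirms it. The target is the grey fork on the left cast's teeth, with its stem towards the robot (tip at top px ~(262,227)). The narrow tray compartment is on the image-left (+y) side, and the lens faces left and tilts up. Next I'll fit the poses from these points.

```bash
cat > fit.py <<'E'
from h import *
from scipy.optimize import least_squares
def up(p,s,ox,oy,X,Y): p=np.array(p,float); return (p-[ox,oy]+.5)/s-.5+[X,Y]
A=lambda p:up(p,10/3,0,0,175,185)
B=lambda p:up(p,20/3,400,0,415,190)
C=lambda p:up(p,5,0,300,265,240)
D=lambda p:up(p,5,400,300,345,95)
rz=lambda a:np.array([[np.cos(a),-np.sin(a),0],[np.sin(a),np.cos(a),0],[0,0,1]])
ry=lambda a:np.array([[np.cos(a),0,np.sin(a)],[0,1,0],[-np.sin(a),0,np.cos(a)]])
def show(r,name,n): print(name,np.round(r.x,3),'res',np.round(r.fun,1))
# fork
ft=A([[296,139],[283,144],[238,40],[291,25]]); ot=np.array([[82,7,5],[82,-7,5],[-21,-22,5],[-21,22,5]])*1.
fs=C([[337,421],[338,441],[130,388],[132,460],[222,390]]); 
def ff(v,sg=1):
    R=rz(v[2]);t=np.array([v[0],v[1],66])
    # top image: up=+x world, left=+y ; stem pointing -x => fork +y is -y world (image right)
    P=np.array([[82,7,5],[82,-7,5],[-21,-22,5],[-21,22,5]])@R.T+t
    Q=np.array([[82,-7,5],[82,7,5],[-21,-22,5],[-21,22,5],[23,-22,5]])*[1,1,1]
    Q=np.array([[82,7,5],[82,-7,5],[-21,22,5],[-21,-22,5],[23,22,5]])@R.T+t
    return np.r_[(proj('top',P)-ft).ravel(),(proj('side',Q)-fs).ravel()]
g=atz('top',A([[262,60]]),71)[0]
r=least_squares(ff,[g[0],g[1],np.pi],loss='soft_l1');show(r,'fork',0)
x,y,a=r.x;print('yaw',np.degrees(a),'stem',x+48*np.cos(a),y+48*np.sin(a))
# tray
c=A([[25,88],[162,68],[186,245],[47,267]])
def tt(v): 
    P=np.array([[89,69,14],[89,-69,14],[-89,-69,14],[-89,69,14]])@rz(v[2]).T+[v[0],v[1],0]
    return (proj('top',P)-c).ravel()
g=atz('top',A([[105,167]]),14)[0]
r=least_squares(tt,[g[0],g[1],0]);show(r,'tray',0)
x,y,a=r.x;p=np.array([x,y,0])+rz(a)@[0,-25+2-2,4];print('yaw',np.degrees(a),'place',p, 'wide centre offset y=-69+4+40=-25')
# camera
ct=B([[549,143],[647,82],[627,237],[752,124],[738,235]])
cs=D([[525,412],[500,380],[603,410],[553,345],[615,367]])
def cc(v):
    x,y,a,tl,w,xb=v; R=rz(a)@ry(-tl); h=np.array([x,y,140])
    f=lambda L:np.array(L)@R.T+h
    # camera looks to +y world => its +y is -x world (image down in top; right/near in side)
    P=f([[50,0,0],[0,-w,0],[0,w,0],[xb,-24,23],[xb,24,23]])
    return np.r_[(proj('top',P)-ct).ravel(),(proj('side',P)-cs).ravel()]
g=atz('top',B([[637,160]]),140)[0]
r=least_squares(cc,[g[0],g[1],1.6,.3,30,-40],loss='soft_l1');show(r,'cam',0)
x,y,a,tl=r.x[:4];R=rz(a)@ry(-tl);h=np.array([x,y,140])
print('camyaw',np.degrees(a),'tilt',np.degrees(tl),'focus',h+R@[180,0,0],'lens',h+R@[50,0,0])
fo=atz('side',D([[519,492],[620,527],[598,600],[458,570]]),5);print('foot',np.round(fo,0)); e=fo[1:]-fo[:-1];print(np.degrees(np.arctan2(e[:,1],e[:,0])))
# others (approx)
for n,px,z in [('cast2',(311,211),60),('dish',(307.5,250),22),('ring',(299.5,161),45),('jar',(355,163),75),('turq',(258,244),3)]: print(n,atz('top',[px],z)[0][:2].round())
E
python3 fit.py
```

```text
fork [576.848 128.481   3.432] res [ 0.3 -0.4  0.  -0.7  0.8  1.2 -2.   2.  -0.2 -0.2 -0.5  0.3  1.1 -0.
 -0.7 -0.5 -0.1  0.3]
yaw 196.6397085623181 stem 530.8578865426114 114.73629627877357
tray [4.70106e+02 2.99587e+02 1.67000e-01] res [ 0.6  0.6 -0.4  0.4 -0.6 -0.3  0.4 -0.6]
yaw 9.5970380000078 place [474.2739904 274.9373014   4.       ] wide centre offset y=-69+4+40=-25
cam [ 5.42352e+02 -4.75538e+02  1.40600e+00  3.78000e-01  3.60760e+01
 -4.14560e+01] res [ 0.2 -0.1  0.3  0.4 -0.   0.6  0.2  0.6  0.1 -0.4 -0.2 -0.1  0.1  0.6
 -0.2  1.  -1.1  0.  -0.2 -0.3]
camyaw 80.53438988425513 tilt 21.653069358794887 focus [ 569.86499417 -310.51790446  206.41740552] lens [ 549.99438997 -429.69935418  158.44927931]
foot [[ 571. -550.    5.]
 [ 494. -535.    5.]
 [ 490. -451.    5.]
 [ 588. -449.    5.]]
[169.18400821  93.01558922   0.95104379]
cast2 [551. -53.]
dish [424. -43.]
ring [719. -12.]
jar [ 709. -194.]
turq [441. 125.]
```

Poses found: stem grip at (531,115), yaw 16.6°. Place at (474,275), yaw 9.6°. Focus at (570,-310,206), tilt 21.7°. Now I'll move towards the stem.

```bash
cat > go.py <<'E'
import sys
from h import *
# target x y z yaw -> needed slide (units of 30mm) in tool axes AFTER the spin, spin units
def go(x,y,z,yaw):
    s=env.state(); p=s['ee_pos']; w=s['ee_rot'][2]
    sp=-((yaw-w+180)%360-180)/8
    for lab,a in (('now',w),('afterspin',yaw)):
        a=np.radians(a); d=np.array([x,y,z])-p
        print(lab,np.round([(d[0]*np.cos(a)+d[1]*np.sin(a))/30,(d[0]*np.sin(a)-d[1]*np.cos(a))/30,-d[2]/30],3))
    print('spin',round(sp,3),'pos',p.round(1),'rot',s['ee_rot'].round(1),'q',s['qpos'].round(0),'F',s['force'].round(1),'w',round(s['gripper_width'],1),round(s['gripper_force'],1),'t',s['time_s'])
if __name__=='__main__': go(*map(float,sys.argv[1:5]))
E
python3 -m jog '{"jaw":[50,50,50,50,50,50,50,50,50,50],"slide":[[0.4,-0.4,0],[0.9,-0.86,0],[0.9,-0.86,0],[0.9,-0.86,0],[0.9,-0.86,0],[0.9,-0.86,0],[0.9,-0.86,0],[0.9,-0.86,0],[0.9,-0.86,0],[0.9,-0.86,0]],"spin":[0,0,0,0,0,0,0,0,0,0]}' 40
python3 -m jog '{"jaw":[50,50,50,50,50,50,50,50,50,50],"slide":[[0.9,-0.86,0],[0.9,-0.86,0],[0.9,-0.86,0],[0.9,-0.86,0],[0.9,-0.86,0],[0.9,-0.86,0],[0.9,-0.86,0],[0.9,-0.86,0],[0.9,-0.86,0],[0.5,-0.4,0]],"spin":[0,0,0,0,0,0,0,0,0,0]}'
python3 -m jog '{"jaw":[50,50],"slide":[[0,0,0],[0,0,0]],"spin":[0,0]}'
python3 go.py 530.9 114.7 67.5 16.6
```

```text
time_s: 1.1
ee_pos: [346.7, -230.2, 213.8]
ee_rot: [-180.0, -0.0, 18.5]
force: [1.1, 0.3, 0.2]
gripper_width: 49.9
gripper_force: 0.0
time_s: 2.1
ee_pos: [513.8, 83.6, 213.7]
ee_rot: [-180.0, 0.0, 18.6]
force: [0.0, -0.7, -0.1]
gripper_width: 50.1
gripper_force: 0.0
time_s: 2.3
ee_pos: [513.0, 80.3, 213.6]
ee_rot: [180.0, 0.1, 18.5]
force: [-0.7, -0.0, -0.2]
gripper_width: 50.5
gripper_force: 0.0
now [ 0.931 -0.896  4.87 ]
afterspin [ 0.9   -0.927  4.87 ]
spin 0.242 pos [513.   80.3 213.6] rot [1.80e+02 1.00e-01 1.85e+01] q [ 8. 13. 97. -0. 70. 79.] F [-0.7 -0.  -0.2] w 50.5 0.0 t 2.3
```

```bash
python3 -m jog '{"jaw":[45,45,45,45,45,45,45,45],"slide":[[0.3,-0.31,0],[0.6,-0.62,0.3],[0,0,0.8],[0,0,0.8],[0,0,0.8],[0,0,0.8],[0,0,0.4],[0,0,0]],"spin":[0.24,0,0,0,0,0,0,0]}'
python3 go.py 530.9 114.7 67.5 16.6
python3 - <<'E'
from h import *
s=snap('side','s1');t=snap('top','t1')
print(proj('side',[[530.9,114.7,68.5]]))
a=cv2.resize(s[210:310,255:375],(480,400),interpolation=cv2.INTER_CUBIC);b=cv2.resize(t[160:260,210:290],(320,400),interpolation=cv2.INTER_CUBIC)
cv2.imwrite('pics/c1.png',np.hstack([a,b]))
E
```

```text
time_s: 3.1
ee_pos: [529.9, 113.9, 95.7]
ee_rot: [-180.0, 0.2, 16.5]
force: [-0.2, -0.4, 0.1]
gripper_width: 45.0
gripper_force: 0.0
now [ 0.039 -0.016  0.939]
afterspin [ 0.039 -0.016  0.939]
spin -0.013 pos [529.9 113.9  95.7] rot [-180.     0.2   16.5] q [ 11.  21. 104.  -0.  55.  84.] F [-0.2 -0.4  0.1] w 45.0 0.0 t 3.1
[[318.2676669  265.83658301]]
```

View pics/c1.png

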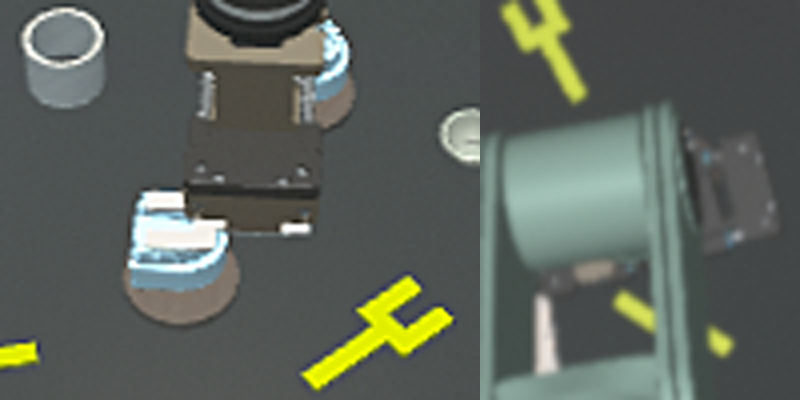

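The side crop shows the finger over the stem at about (318,266), as predicted. Descend and grip.

```bash
python3 -m jog '{"jaw":[45,45,45,45,20,5,5,5,5,5],"slide":[[0.04,-0.02,0.3],[0,0,0.3],[0,0,0.33],[0,0,0],[0,0,0],[0,0,0],[0,0,0],[0,0,0],[0,0,0],[0,0,0]],"spin":[0,0,0,0,0,0,0,0,0,0]}' 40
python3 -m jog '{"jaw":[5,5,5,5,5,5,5,5],"slide":[[0,0,0],[0,0,-0.2],[0,0,-0.4],[0,0,-0.5],[0,0,-0.5],[0,0,-0.4],[0,0,0],[0,0,0]],"spin":[0,0,0,0,0,0,0,0]}'
python3 go.py 457.5 272.1 110 9.6
python3 - <<'E'
from h import *
s=snap('side','s2');t=snap('top','t2')
a=cv2.resize(s[170:310,255:395],(400,400),interpolation=cv2.INTER_CUBIC);b=cv2.resize(t[170:250,220:300],(400,400),interpolation=cv2.INTER_CUBIC)
cv2.imwrite('pics/c2.png',np.hstack([a,b])[:,:,::-1])
E
```

```text
time_s: 4.2
ee_pos: [532.7, 116.1, 69.2]
ee_rot: [180.0, -0.0, 16.6]
force: [0.4, -0.5, 1.5]
gripper_width: 12.7
gripper_force: 40.0
time_s: 5.0
ee_pos: [532.4, 116.1, 129.2]
ee_rot: [180.0, -0.0, 16.6]
force: [-0.4, 0.2, -0.8]
gripper_width: 12.4
gripper_force: 40.0
now [-0.909 -5.696  0.639]
afterspin [-1.594 -5.543  0.639]
spin 0.872 pos [532.4 116.1 129.2] rot [180.   -0.   16.6] q [ 11.  20. 101.  -0.  60.  85.] F [-0.4  0.2 -0.8] w 12.4 40.0 t 5.0
```

View pics/c2.png

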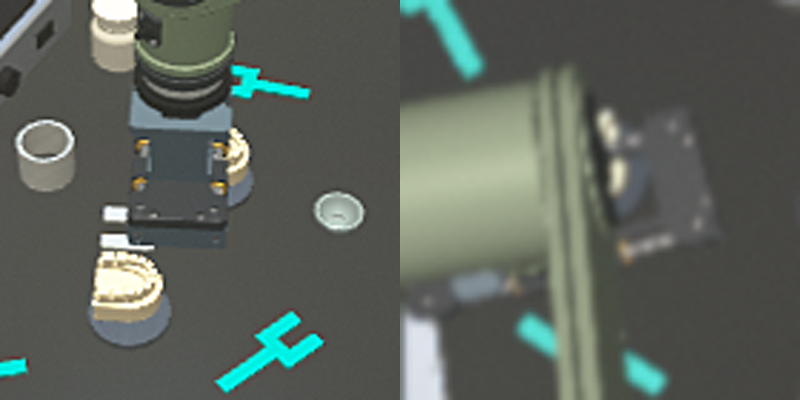

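The fork is held level and the cast is still on its stand (side px ~(300,272)). Now carrying the fork to the tray.

```bash
python3 -m jog '{"jaw":[5,5,5,5,5,5,5,5,5,5],"slide":[[0,-0.3,0],[-0.2,-0.6,0],[-0.25,-0.8,0],[-0.25,-0.8,0],[-0.25,-0.8,0.1],[-0.25,-0.8,0.2],[-0.2,-0.8,0.2],[-0.2,-0.64,0.15],[0,0,0],[0,0,0]],"spin":[0.2,0.2,0.2,0.27,0,0,0,0,0,0]}'
python3 go.py 457.5 272.1 30 9.6
python3 - <<'E'
from h import *
s=snap('side','s3');t=snap('top','t3')
a=cv2.resize(s[220:390,235:375],(400,486),interpolation=cv2.INTER_CUBIC);b=cv2.resize(s[235:305,270:330],(400,467),interpolation=cv2.INTER_CUBIC)
b=np.vstack([b,np.zeros((19,400,3),np.uint8)])
cv2.imwrite('pics/c3.png',np.hstack([a,b])[:,:,::-1])
print(proj('side',[[457.5+1.7,272.4,6.5],[474.3,274.9,4]]))
E
```

```text
time_s: 6.1
ee_pos: [452.2, 269.4, 108.9]
ee_rot: [179.9, 0.1, 9.7]
force: [-1.0, -0.9, -0.1]
gripper_width: 12.8
gripper_force: 40.0
now [ 0.188 -0.06   2.631]
afterspin [ 0.188 -0.06   2.631]
spin 0.01 pos [452.2 269.4 108.9] rot [1.799e+02 1.000e-01 9.700e+00] q [ 30.  19. 105.  -0.  56. 110.] F [-1.  -0.9 -0.1] w 12.8 40.0 t 6.1
[[324.66079479 340.61031712]
 [318.26006586 340.0852654 ]]
```

View pics/c3.png

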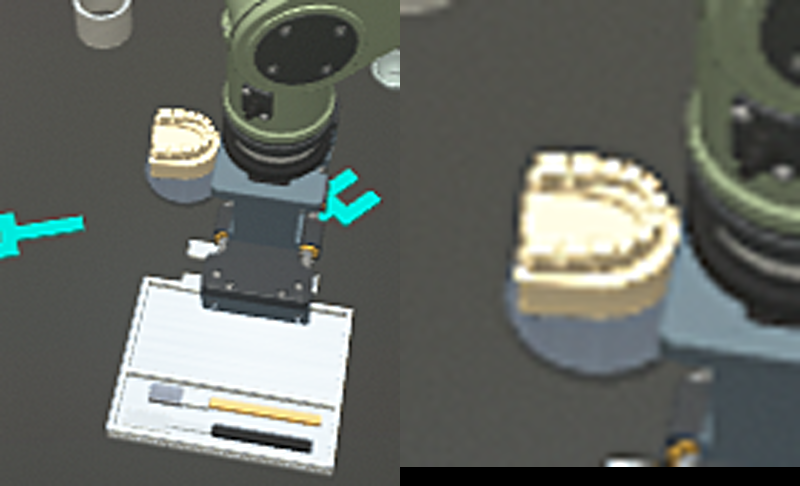

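The fork is over the wide compartment (prediction for the stem point: side (325,341)), and the instruments are on the far side. Lowering it.

```bash
python3 -m jog '{"jaw":[5,5,5,5,5,5,5,5],"slide":[[0.19,-0.06,0.3],[0,0,0.6],[0,0,0.7],[0,0,0.7],[0,0,0.6],[0,0,0.2],[0,0,0],[0,0,0]],"spin":[0,0,0,0,0,0,0,0]}'
python3 -m jog '{"jaw":[5,5,5,5,5],"slide":[[0,0,0.08],[0,0,0.08],[0,0,0.07],[0,0,0.02],[0,0,0]],"spin":[0,0,0,0,0]}'
python3 go.py 457.5 272.1 7.2 9.6
```

```text
time_s: 7.0
ee_pos: [458.7, 272.4, 17.0]
ee_rot: [-180.0, -0.1, 9.6]
force: [0.3, 0.4, -0.4]
gripper_width: 12.5
gripper_force: 40.0
time_s: 7.5
ee_pos: [457.8, 272.3, 9.0]
ee_rot: [180.0, 0.0, 9.6]
force: [-0.6, -0.7, -0.9]
gripper_width: 12.9
gripper_force: 40.0
now [-0.011  0.006  0.06 ]
afterspin [-0.011  0.006  0.06 ]
spin 0.002 pos [457.8 272.3   9. ] rot [180.    0.    9.6] q [ 30.  27. 110.  -0.  43. 110.] F [-0.6 -0.7 -0.9] w 12.9 40.0 t 7.5
```

```bash
python3 -m jog '{"jaw":[5,5,5],"slide":[[0,0,0.04],[0,0,0.03],[0,0,0]],"spin":[0,0,0]}'
python3 -m jog '{"jaw":[5,5,5],"slide":[[0,0,0.03],[0,0,0.02],[0,0,0]],"spin":[0,0,0]}'
```

```text
time_s: 7.8
ee_pos: [457.9, 272.4, 7.3]
ee_rot: [-180.0, -0.0, 9.6]
force: [-1.0, -1.1, 3.0]
gripper_width: 12.5
gripper_force: 40.0
time_s: 8.1
ee_pos: [458.0, 272.4, 7.2]
ee_rot: [-180.0, -0.0, 9.6]
force: [-4.4, -1.2, 14.3]
gripper_width: 12.7
gripper_force: 40.0
```

Contact with the floor. Relax slightly, release and rise.

```bash
python3 -m jog '{"jaw":[5,14,22,34,34,34,34,34,34,34],"slide":[[0,0,-0.05],[0,0,0],[0,0,0],[0,0,0],[0,0,0],[0,0,-0.3],[0,0,-0.6],[0,0,-0.9],[0,0,-0.9],[0,0,-0.9]],"spin":[0,0,0,0,0,0,0,0,0,0]}'
python3 -m jog '{"jaw":[80,80,80,80,80,80],"slide":[[0,0.5,-0.3],[0,0.8,0],[0,0.9,0],[0,0.9,0],[0,0.9,0],[0,0,0]],"spin":[0,0,0,0,0,0]}'
python3 - <<'E'
from h import *
s=snap('side','s4');t=snap('top','t4')
a=cv2.resize(t[170:290,160:280],(400,400),interpolation=cv2.INTER_CUBIC);b=cv2.resize(s[230:400,265:365],(235,400),interpolation=cv2.INTER_CUBIC)
cv2.imwrite('pics/c4.png',np.hstack([a,b])[:,:,::-1])
print(env.state()['ee_pos'])
E
```

```text
time_s: 9.1
ee_pos: [457.8, 272.3, 116.5]
ee_rot: [-180.0, -0.0, 9.6]
force: [0.2, 1.2, 0.1]
gripper_width: 34.2
gripper_force: 0.0
time_s: 9.7
ee_pos: [477.4, 150.5, 123.3]
ee_rot: [179.9, 0.1, 9.4]
force: [0.5, 0.3, -0.1]
gripper_width: 78.8
gripper_force: 0.0
[477.55823373 153.03194445 123.54123022]
```

View pics/c4.png

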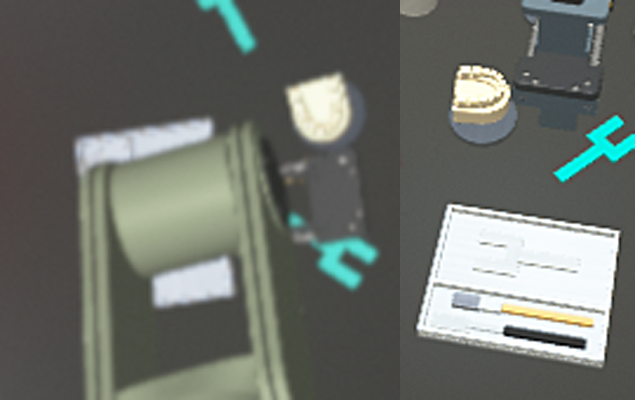

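The fork lies flat and lengthwise in the wide compartment, at side px ~(318,340). The cast stands bare at top ~(256,202). I'll check the cast pose against the fork-based estimate.

Run:
```python
from h import *
from scipy.optimize import minimize
from scipy.spatial import ConvexHull
def rz(a): return np.array([[np.cos(a),-np.sin(a),0],[np.sin(a),np.cos(a),0],[0,0,1]])
def mask(f):
    im=cv2.imread(f'pics/{f}.png').astype(int); b,g,r=im[...,0],im[...,1],im[...,2]
    return ((r-b>12)&(r>120)).astype(np.uint8)
roi={'top':('t4',235,285,185,222),'side':('s4',280,330,245,300)}
th=np.linspace(-np.pi/2,np.pi/2,15)
pl=[(-28,-27),(-28,27)]+[(4+27*np.cos(t),27*np.sin(t)) for t in th]
teeth=[(-26,-23),(-26,23)]+[(4+24*np.cos(t),23*np.sin(t)) for t in th]
L=np.array([(x,y,z) for z in(0,22) for x,y in pl]+[(x,y,36) for x,y in teeth],float)
M={}
for n,(f,a,b,c,d) in roi.items():
    m=np.zeros((400,640),np.uint8); m[c:d,a:b]=mask(f)[c:d,a:b]
    k,lab,st,_=cv2.connectedComponentsWithStats(m); i=1+np.argmax(st[1:,4]); m=(lab==i).astype(np.uint8)
    cs,_=cv2.findContours(m,0,1); h=cv2.convexHull(np.vstack(cs)); mm=np.zeros_like(m); cv2.fillConvexPoly(mm,h,1); M[n]=mm; print(n,st[i])
def cost(v):
    P=L@rz(v[2]).T+[v[0],v[1],30]; e=0
    for n in M:
        h=cv2.convexHull(proj(n,P).astype(np.float32)); 
        big=np.zeros((400,640),np.uint8); cv2.fillConvexPoly(big,np.round(h*16).astype(int),255,cv2.LINE_AA,4)
        e+=np.abs(big/255-M[n]).sum()
    return e
for x0 in ([577,128.5,3.43],[574,131,3.40]):
    r=minimize(cost,x0,method='Nelder-Mead',options=dict(initial_simplex=np.array(x0)+[[0,0,0],[4,0,0],[0,4,0],[0,0,.08]]));print(r.x.round(2),np.degrees(r.x[2]),r.fun,cost(x0))
```

```text
top [246 192  19  21 305]
side [287 258  25  25 431]
[578.75 128.94   3.43] 196.71378168626575 72.4235294117647 99.20392156862745
[578.79 128.95   3.43] 196.6704543123261 72.86666666666667 184.04705882352943
```

Cast at (578.8,129.0), yaw 196.7°. It agrees with the fork fit. The tool can't be tilted with these moves, so I'll pitch the cast in the fingers by pressing its rear underside on the fixed stand's rim with a light grip. First, grasp it.

```bash
python3 go.py 578.8 129 36 16.7
```

```text
now [3.196 1.347 2.918]
afterspin [3.002 1.737 2.918]
spin -0.899 pos [477.6 153.  123.5] rot [1.8e+02 1.0e-01 9.5e+00] q [ 16.  16. 107.   0.  57.  97.] F [-0.7  0.1  0.5] w 79.8 0.0 t 9.8
```

```bash
python3 -m jog '{"jaw":[80,80,80,80,80,80,80],"slide":[[0,0,0],[0.4,0.3,0],[0.8,0.44,0],[0.9,0.5,0],[0.9,0.5,0],[0,0,0],[0,0,0]],"spin":[-0.5,-0.4,0,0,0,0,0]}'
python3 go.py 578.8 129 36 16.7
```

```text
time_s: 10.5
ee_pos: [578.4, 129.8, 123.1]
ee_rot: [-180.0, 0.1, 16.8]
force: [-0.6, 0.2, -0.1]
gripper_width: 80.1
gripper_force: 0.0
now [0.004 0.029 2.904]
afterspin [0.004 0.029 2.904]
spin 0.017 pos [578.4 129.8 123.1] rot [-1.80e+02  1.00e-01  1.68e+01] q [12. 24. 95.  0. 61. 85.] F [-0.6  0.2 -0.1] w 80.1 0.0 t 10.5
```

```bash
python3 -m jog '{"jaw":[80,80,80,80,80,80,80],"slide":[[0,0.03,0.4],[0,0,0.6],[0,0,0.7],[0,0,0.7],[0,0,0.4],[0,0,0.1],[0,0,0]],"spin":[0,0,0,0,0,0,0]}'
python3 -m jog '{"jaw":[65,52,50,50,50,50,50,50],"slide":[[0,0,0],[0,0,0],[0,0,0],[0,0,0],[0,0,0],[0,0,0],[0,0,0],[0,0,0]],"spin":[0,0,0,0,0,0,0,0]}' 30
python3 go.py 578.8 129 36 16.7
```

```text
time_s: 11.2
ee_pos: [578.7, 128.6, 36.7]
ee_rot: [180.0, 0.0, 16.8]
force: [-0.3, 0.4, 0.3]
gripper_width: 80.0
gripper_force: 0.0
time_s: 12.0
ee_pos: [579.4, 128.6, 37.6]
ee_rot: [-180.0, -0.1, 16.8]
force: [-1.3, 0.4, 5.4]
gripper_width: 53.7
gripper_force: 30.0
now [-0.017 -0.018  0.053]
afterspin [-0.017 -0.018  0.053]
spin 0.013 pos [579.4 128.6  37.6] rot [-1.80e+02 -1.00e-01  1.68e+01] q [ 11.  29. 100.   0.  50.  85.] F [-1.3  0.4  5.4] w 53.7 30.0 t 12.0
```

Gripped, at 53.7 mm opening. Lift, shift forward 45 mm, then come down with the rear over the stand's rim.

```bash
python3 -m jog '{"jaw":[50,50,50,50,50,50,50,50,50,50],"slide":[[0,0,-0.2],[0,0,-0.4],[0,0,-0.5],[0,0,-0.4],[0,0,0],[0,0,0],[0,0,0],[-0.3,0,0],[-0.5,0,0],[-0.5,0,0]],"spin":[0,0,0,0,0,0,0,0,0,0]}'
python3 -m jog '{"jaw":[50,50,50,50,50,50],"slide":[[-0.2,0,0],[0,0,0.4],[0,0,0.5],[0,0,0.4],[0,0,0],[0,0,0]],"spin":[0,0,0,0,0,0]}'
python3 go.py 535.7 116 37.6 16.7
```

```text
time_s: 13.0
ee_pos: [540.3, 116.8, 81.2]
ee_rot: [-180.0, 0.1, 16.8]
force: [0.5, -0.2, -1.9]
gripper_width: 53.4
gripper_force: 30.0
time_s: 13.6
ee_pos: [536.2, 115.5, 42.4]
ee_rot: [180.0, 0.0, 16.8]
force: [0.1, 0.9, -0.5]
gripper_width: 53.7
gripper_force: 30.0
now [-0.011 -0.022  0.159]
afterspin [-0.011 -0.022  0.159]
spin 0.015 pos [536.2 115.5  42.4] rot [180.    0.   16.8] q [ 11.  25. 106.  -0.  48.  84.] F [ 0.1  0.9 -0.5] w 53.7 30.0 t 13.6
```

Lower to touch, then press with a 5 N grip in small steps.

```bash
python3 -m jog '{"jaw":[50,50,50,50,50],"slide":[[0,0,0.07],[0,0,0.07],[0,0,0],[0,0,0],[0,0,0]],"spin":[0,0,0,0,0]}' 6
python3 -m jog '{"jaw":[50,50,50],"slide":[[0,0,0.05],[0,0,0.05],[0,0,0]],"spin":[0,0,0]}'
python3 -m jog '{"jaw":[50,50,50],"slide":[[0,0,0.05],[0,0,0.05],[0,0,0]],"spin":[0,0,0]}'
```

```text
time_s: 14.1
ee_pos: [536.2, 115.4, 38.9]
ee_rot: [180.0, -0.0, 16.8]
force: [0.2, -0.1, -0.5]
gripper_width: 54.0
gripper_force: 6.0
time_s: 14.4
ee_pos: [535.7, 115.2, 35.8]
ee_rot: [180.0, 0.0, 16.8]
force: [-1.8, -1.2, 2.5]
gripper_width: 53.6
gripper_force: 6.0
time_s: 14.7
ee_pos: [535.3, 115.1, 32.4]
ee_rot: [180.0, 0.1, 16.8]
force: [-3.5, -2.0, 3.0]
gripper_width: 53.9
gripper_force: 6.0
```

```bash
python3 -m jog '{"jaw":[50,50,50],"slide":[[0,0,0.04],[0,0,0.03],[0,0,0]],"spin":[0,0,0]}'
python3 -m jog '{"jaw":[50,50,50,50,50,50,50,50],"slide":[[0,0,0],[0,0,0],[0,0,-0.2],[0,0,-0.5],[0,0,-0.7],[0,0,-0.7],[0,0,-0.5],[0,0,0]],"spin":[0,0,0,0,0,0,0,0]}' 30
python3 go.py 569.9 -310.5 200 80.5
python3 - <<'E'
from h import *
s=snap('side','s5')
a=cv2.resize(s[200:300,270:390],(720,600),interpolation=cv2.INTER_CUBIC)
cv2.imwrite('pics/c5.png',a[:,:,::-1])
E
```

```text
time_s: 15.0
ee_pos: [535.5, 115.2, 30.3]
ee_rot: [180.0, 0.1, 16.8]
force: [-3.8, -2.1, 1.9]
gripper_width: 54.2
gripper_force: 6.0
time_s: 15.8
ee_pos: [539.1, 116.3, 111.3]
ee_rot: [180.0, -0.5, 16.8]
force: [0.2, 0.5, -1.2]
gripper_width: 53.8
gripper_force: 30.0
now [-3.133 13.915 -2.955]
afterspin [-13.861   3.361  -2.955]
spin -7.961 pos [539.1 116.3 111.3] rot [180.   -0.5  16.8] q [ 11.  21. 102.   0.  57.  84.] F [ 0.2  0.5 -1.2] w 53.8 30.0 t 15.8
```

View pics/c5.png

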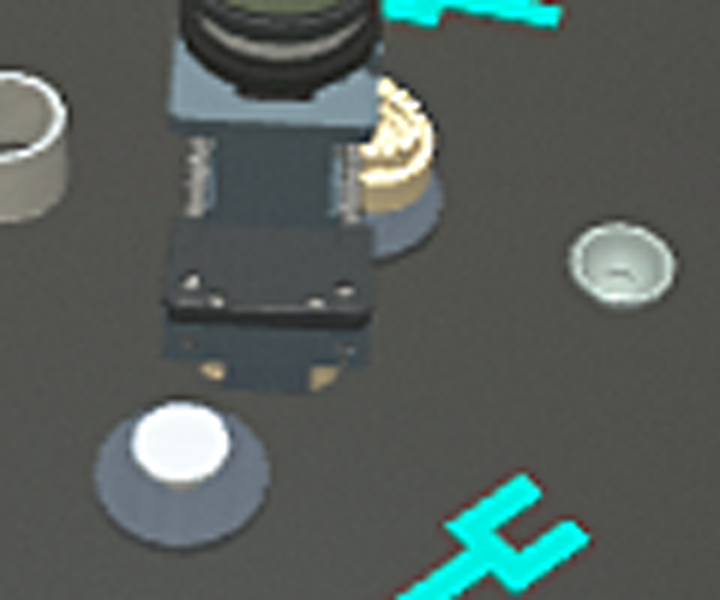

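The fingers hide most of the cast, but its front shows lower than its rear. Raise, spin to face the camera, then carry it over.

```bash
python3 -m jog '{"jaw":[50,50,50,50,50,50,50,50,50,50],"slide":[[0,0,-0.3],[0,0,-0.4],[0,0,-0.5],[0,0,-0.5],[0,0,-0.5],[0,0,-0.4],[0,0,-0.25],[0,0,0],[0,0,0],[0,0,0]],"spin":[-0.4,-0.8,-0.9,-0.9,-0.9,-0.9,-0.9,-0.9,-0.8,-0.56]}'
python3 -m jog '{"jaw":[50,50,50,50,50,50,50,50,50,50],"slide":[[-0.3,0.1,0],[-0.6,0.15,0],[-0.9,0.2,0],[-0.9,0.2,0],[-0.9,0.2,0],[-0.9,0.2,0],[-0.9,0.2,0],[-0.9,0.2,0],[-0.9,0.2,0],[-0.9,0.2,0]],"spin":[0,0,0,0,0,0,0,0,0,0]}'
python3 -m jog '{"jaw":[50,50],"slide":[[-0.3,0.1,0],[0,0,0]],"spin":[0,0]}'
python3 go.py 570.2 -308.7 196.6 80.5
```

```text
time_s: 16.85
ee_pos: [536.0, 115.6, 192.9]
ee_rot: [-179.9, 0.0, 80.7]
force: [1.3, -0.3, -1.3]
gripper_width: 53.8
gripper_force: 30.0
time_s: 17.85
ee_pos: [550.5, -135.2, 193.3]
ee_rot: [-180.0, 0.0, 80.4]
force: [1.2, -0.0, -1.1]
gripper_width: 54.1
gripper_force: 30.0
time_s: 18.05
ee_pos: [552.1, -144.0, 193.4]
ee_rot: [-180.0, -0.0, 80.3]
force: [0.2, 0.1, -1.4]
gripper_width: 54.1
gripper_force: 30.0
now [-5.308  1.52  -0.107]
afterspin [-5.313  1.502 -0.107]
spin -0.025 pos [ 552.1 -144.   193.4] rot [-180.    -0.    80.3] q [-16.  19.  92.   0.  69.  -6.] F [ 0.2  0.1 -1.4] w 54.1 30.0 t 18.05
```

```bash
python3 -m jog '{"jaw":[50,50,50,50,50,50,50,50,50,50],"slide":[[-0.3,0.1,0],[-0.6,0.15,0],[-0.7,0.2,-0.1],[-0.8,0.22,0],[-0.8,0.22,0],[-0.7,0.22,0],[-0.6,0.2,0],[-0.5,0.12,0],[-0.3,0.07,0],[0,0,0]],"spin":[0,0,0,0,0,0,0,0,0,0]}'
python3 -m jog '{"jaw":[50,50,50],"slide":[[0,0,0],[0,0,0],[0,0,0]],"spin":[0,0,0]}'
python3 go.py 570.2 -308.7 196.6 80.5
python3 - <<'E'
from h import *
s=snap('side','s6');t=snap('top','t6')
print(proj('side',[[570,-310,206]]),proj('top',[[570,-310,206]]))
a=cv2.resize(s[70:190,300:420],(400,400),interpolation=cv2.INTER_CUBIC);b=cv2.resize(t[160:260,360:460],(400,400),interpolation=cv2.INTER_CUBIC)
cv2.imwrite('pics/c6.png',np.hstack([a,b])[:,:,::-1])
E
```

```text
time_s: 19.05
ee_pos: [570.2, -308.0, 196.9]
ee_rot: [-180.0, 0.0, 80.4]
force: [-0.1, 0.1, -1.4]
gripper_width: 53.8
gripper_force: 30.0
time_s: 19.35
ee_pos: [570.3, -306.2, 197.3]
ee_rot: [180.0, -0.0, 80.5]
force: [0.6, -0.7, -1.8]
gripper_width: 53.5
gripper_force: 30.0
now [-0.082  0.011  0.024]
afterspin [-0.082  0.011  0.024]
spin 0.006 pos [ 570.3 -306.2  197.3] rot [180.   -0.   80.5] q [-29.  25.  81.   0.  74. -20.] F [ 0.6 -0.7 -1.8] w 53.5 30.0 t 19.35
[[353.79788346 124.33827266]] [[400.64672499 202.31032211]]
```

View pics/c6.png

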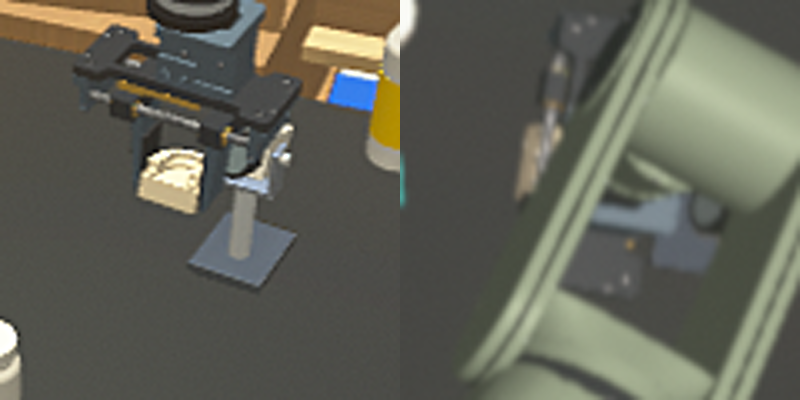

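The cast is held in front of the lens, with its back and teeth visible at about side px (351,124). Next: estimate the lean by fitting a silhouette, and draw the candidates in one last picture.

```bash
cat > tilt.py <<'E'
from h import *
import sys
from scipy.optimize import minimize
f=sys.argv[1]; dr=len(sys.argv)>2
rz=lambda a:np.array([[np.cos(a),-np.sin(a),0],[np.sin(a),np.cos(a),0],[0,0,1]])
ry=lambda a:np.array([[np.cos(a),0,np.sin(a)],[0,1,0],[-np.sin(a),0,np.cos(a)]])
s=env.state();tcp=s['ee_pos'];H=np.radians(s['ee_rot'][2]+180)
th=np.linspace(-np.pi/2,np.pi/2,15)
pl=np.array([(-28,-27),(-28,27)]+[(4+27*np.cos(t),27*np.sin(t)) for t in th])
te=np.array([(-26,-24),(-26,24)]+[(4+24*np.cos(t),24*np.sin(t)) for t in th])
lev=[np.c_[pl,0*pl[:,0]],np.c_[pl,0*pl[:,0]+22],np.c_[te,0*te[:,0]+36]]
def world(P,v): # tilt, shift along heading, z of pivot rel. nominal
    Q=(np.asarray(P,float)-[-6,0,14])@ry(v[0]).T+[-6+v[1],0,6.4+v[2]]
    return Q@rz(H).T+tcp
im=cv2.imread(f'pics/{f}.png').astype(int)
m=((im[...,2]-im[...,0]>12)&(im[...,2]>110)).astype(np.uint8)
w=np.zeros_like(m); w[105:145,335:372]=m[105:145,335:372]
k,lab,st,_=cv2.connectedComponentsWithStats(w);i=1+np.argmax(st[1:,4]);w=(lab==i).astype(np.uint8);print(st[i])
cs,_=cv2.findContours(w,0,1);w=cv2.fillConvexPoly(np.zeros_like(w),cv2.convexHull(np.vstack(cs)),1)
def cost(v):
    h=cv2.convexHull(proj('side',world(np.vstack(lev),v)).astype(np.float32));b=np.zeros(w.shape,np.uint8)
    cv2.fillConvexPoly(b,np.round(h*16).astype(int),255,cv2.LINE_AA,4)
    return np.abs(b/255-w).sum()+1*(v[1]/2)**2+1*(v[2]/2)**2
for t in (0,5,10,15,20,25,30,35):
    t=np.radians(t);r=minimize(lambda u:cost([t,*u]),[0,0],method='Nelder-Mead',options=dict(initial_simplex=[[0,0],[3,0],[0,3]]))
    print(round(np.degrees(t)),r.x.round(1),round(r.fun,1),'mid',world([[0,0,20]],[t,*r.x])[0].round(1))
if dr:
    out=[]
    for t in (None,10,21.7,33):
        X,Y,S=330,100,9; c=cv2.resize(im[Y:Y+33,X:X+44].astype(np.uint8),None,fx=S,fy=S,interpolation=cv2.INTER_CUBIC)
        if t is not None:
            for L,col in zip(lev,((0,0,255),(0,255,0),(255,0,0))):
                p=(proj('side',world(L,[np.radians(t),0,0]))-[X,Y]+.5)*S
                cv2.polylines(c,[np.round(p).astype(int)],True,col,1,cv2.LINE_AA)
        out.append(c)
    cv2.imwrite('pics/c7.png',np.vstack([np.hstack(out[:2]),np.hstack(out[2:])]))
E
python3 tilt.py s6 1
```

```text
[341 114  20  20 278]
0 [-1.1  2.3] 146.3 mid [ 570.5 -305.3  212. ]
5 [0.8 3.3] 134.2 mid [ 570.1 -307.7  212.5]
10 [1.1 3.3] 119.6 mid [ 570.  -308.5  211.9]
15 [2.7 4.2] 105.6 mid [ 569.6 -310.4  212.2]
20 [2.7 4.6] 91.4 mid [ 569.6 -310.8  212. ]
25 [1.6 4.5] 88.7 mid [ 569.7 -310.   211.1]
30 [1.5 3.5] 95.6 mid [ 569.7 -310.1  209.4]
35 [0.5 2.4] 105.7 mid [ 569.8 -309.3  207.7]
```

View pics/c7.png

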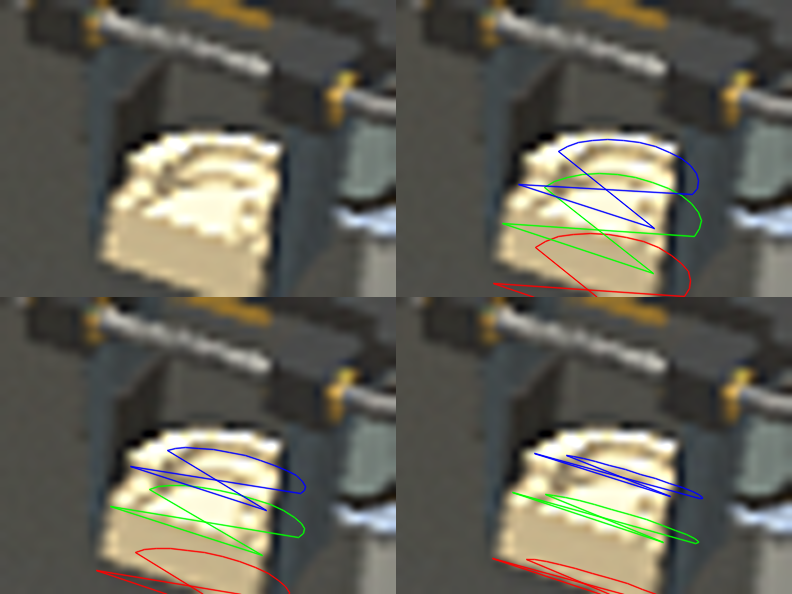

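The panels show a clear nose-down lean, with the observed cast a little above the model. Refining with the identified features: back-top edge (341.5,121.7)–(359,126.2), back-bottom left (341,129), front tooth tops at row 114.

```bash
cat > ref.py <<'E'
import sys; sys.argv=['x','s6']
from tilt import *
from scipy.optimize import least_squares
def fun(v):
    # cast y=-27 side: heading -y, so cast +y is world +x ... pick by image column
    p=proj('side',world([[-28,-27,22],[-28,27,22],[-28,-27,0],[-28,27,0]],v)); p=p[np.argsort(p[:,0])]
    L=p[:2][np.argsort(p[:2,1])]; Rr=p[2:][np.argsort(p[2:,1])]
    top=proj('side',world(np.vstack([lev[2]]),v))[:,1].min()
    lt,lb,rt=L[0],L[1],Rr[0]
    edge=lambda c:lt[1]+(rt[1]-lt[1])*(c-lt[0])/(rt[0]-lt[0])
    return np.array([edge(341.5)-121.7,edge(359)-126.2,lb[1]-129.1,top-113.9,v[1]/6,v[2]/6])
for t0 in(.1,.4,.6):
    r=least_squares(fun,[t0,0,0]);print(np.degrees(r.x[0]).round(1),r.x[1:].round(1),r.fun.round(2),'mid',world([[0,0,20]],r.x)[0].round(1))
E
python3 ref.py | tail -3
```

```text
17.9 [3.1 3.8] [-0.36  0.87 -0.46  0.29  0.52  0.64] mid [ 569.5 -311.   211.4]
17.9 [3.1 3.8] [-0.36  0.87 -0.46  0.29  0.52  0.64] mid [ 569.5 -311.   211.4]
17.9 [3.1 3.8] [-0.36  0.87 -0.46  0.29  0.52  0.64] mid [ 569.5 -311.   211.4]
```

Lean ≈18–23° against the 21.7° needed, and the middle is about 5 mm high. Lower it 4 mm, settle and hand in.

```bash
python3 -m jog '{"jaw":[50,50,50,50,50,50,50,50],"slide":[[0,0,0.07],[0,0,0.07],[0,0,0],[0,0,0],[0,0,0],[0,0,0],[0,0,0],[0,0,0]],"spin":[0,0,0,0,0,0,0,0]}'
python3 -c "
from workcell import env
print(env.job_done())"
```

```text
time_s: 20.25
ee_pos: [570.2, -307.1, 193.0]
ee_rot: [180.0, 0.0, 80.5]
force: [1.4, 0.7, -2.0]
gripper_width: 54.1
gripper_force: 30.0
the job is handed in; nothing more can be done
None
```

I handed the job in at about 20 s with the bite fork flat and lengthwise in the wide compartment and the cast held at the lens; by my image fits the cast's middle is about 1–2 mm from the focus point and it leans about 18–23° against the camera's 21.7°, but no verdict came back, so I can't confirm it passed.

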